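Draw back the far chest's bolt with the hooked rod

TASK

The wide plywood kit chest at the far side of the lab bench is bolted shut, a long stretch away for a bare hand. Pick up the rod with the sideways hook, hook it behind the upright pin of the wide chest's bolt and draw the bolt all the way back towards you, then gently lay the rod down flat on the bench again and let go. Keep the hand itself off the wide chest, and leave the narrow chest's bolt shut.

Things in the scene. Friction and masses are not known exactly. Their poses are not given: they have to be found in the camera images.
- rod_grip (a point): Hooked rod, 130 g, at its balance point: wooden handle 22 wide, 30 high, from x=-150 to 50 mm; 8 mm bar on along x, turning square left at x=200 into a level hook finger ending at y=69 mm. Point at half height, 15 mm over the flat underside. x to the hook, y left, z up. Starts lying on the bench, x roughly to world +y. The straight rod (handle 150 mm, no hook) is not the tool.
- chest: Wide plywood kit chest, fixed to the bench: 220 deep (x), 300 wide (y), lid 90 mm above the bench. Origin on the bench at the middle of its near edge (the bolt pin, shut, is 110 mm beyond), x away from the robot along the bolt, z up. The bolt lies along x on the middle of the lid. Swaps sides with the narrow chest.
- bolt_post (a point): Upright steel pin of the wide chest's bolt, 12 mm thick, standing out of the 12 mm bolt bar; top 156 mm above the bench. The point is on its axis, 133 mm above the bench. Moves with the bolt; x away from the robot along the bolt. Nothing else on the lid rises above 111 mm from the bench.
- bolt (a joint): Travel of the wide chest's bolt in m: 0 shot (shut), 0.06 drawn fully back to its stop. It grows as the pin moves along the chest's -x, towards the robot. It slides with about 2.5 N of friction and stays where it is left.
- small_bolt (a joint): Travel in m of the like bolt on the narrow chest (170 mm wide, otherwise the same), which stays shut (0).

How it is judged:
By the outcome, as a careful person would: the job done as asked, in the order asked, and still so for the second after the job is handed in, with the robot touching nothing.
It also fails if it takes over 56 s, if anything falls off the work surface, if the arm or the gripper's body presses on something with over 40 N, if the wrist force passes 120 N, or if a joint passes its speed limit or range.

ROBOT

A 6-joint arm with a two-finger parallel gripper is mounted at the origin on the work surface. World frame = base frame: x ahead of the robot, y to its left, z up, the work surface at z = 0. Lengths are in m, angles in rad, forces in N, time in s.
With the tool pointing down it reaches from about 0.35 to 0.775 m from the base axis. Payload 5.5 kg.
Tool frame: the origin (TCP) lies midway between the tips of the shut fingers; the grasp point (between the pads) lies grip_point_offset behind it (grip_point_offset is the distance from the TCP to the grasp point, in m); z points along the fingers, y is the direction in which the jaws open and shut (so a half turn about z gives the same grasp; the last joint's range is limited). The gripper opens to 85 mm and grips with 20 to 120 N. Pads are 22 mm wide; open, the fingers measure 114 mm over their backs; the gripper's body (76 mm by 85 mm) begins 54 mm behind the grasp point. The pads swing forward as they close: fully open they stand 13 mm farther back than shut.
Start: joints at [1.191, 0.313, 0.046, 1.304, 0, 1.431], TCP at [0.137, 0.559, 0.231] pointing down, gripper open.
Joint ranges: [-2.76, 2.76], [-0.86, 1.69], [-1.03, 1.26], [-2.2, 2.34], [-1.47, 1.5], [-3.14, 3.14]. Speed limits (rad/s): [2.57, 2.57, 3.14, 3.14, 3.14, 3.14].

INTERFACE

Orientations are given as a unit quaternion [w, x, y, z].
In Python, from workcell import * gives the robot as it stands.
- The arm moves only by the tool send_rows, never from a script. Its argument "series" is one flat list of numbers, 7 for each row, row after row: the shift along the tool's x, y, z in cm, then the turn, a rotation vector about the tool's x, y, z in degrees, then the opening, from 0 (shut) to 1 (fully open). A call has 1 to 10 rows; each row is the pose to reach, as a shift and turn from the pose commanded when the call began, along the tool's axes at that moment; what a row does not reach only later rows make up. A row lasts 1/12 s, in which the tool goes at most 41.7 mm and 7.16 degrees, less where a joint would pass 70% of its speed; a pose out of reach is approached as far as the arm can. A call with a gripper value outside its range is refused whole. The fingers move at their own pace and stop on an object; "newtons" is the grip in N (left out, the last holds). Time passes only in rows, so rows that repeat a pose let the fingers close. It gives the time, the measured TCP pose, the force and the opening at its end, in the units of the state.
- get_state(): the state, without advancing time (a new reading comes with each control period).
- read_camera(name): name is "scene" or "side" or "wrist"; returns the picture (384x512x3 uint8, blue, green, red); there is no depth.
- camera_info(name): a dict with "K" (3x3 intrinsics, pixels), "xyz" and "attitude" of the camera in the world. Camera axes: x right, y down, z forward; pixel columns grow to the right and rows downward; lengths in m; the calibration is good to about 2 mm. A picture is of the moment at which its call begins: read the wrist's pose just before it. camera_info takes no time and is no camera call; for the wrist camera it gives the pose at the moment of the call.
- hand_in(): hands the job in, once; it reports no verdict.
Trained networks look in the newest picture that a camera, given by its name, has taken for a name from the list of things; names that differ only in an ending like _2 or _b are one class to them, and where a whole thing is asked for, a point or a joint stands for the part that bears it (a point fixed in the world has none). Each returns a list of dicts, best first, with "p" (0 to 1); they miss things now and then, are a little off and sometimes report something else, mostly with a low value. They report only what shows in the picture. A call takes as long as a camera call.
- silhouettes(camera, label): "pixels" (384x512 bool, what is visible of it) and "box" ([left, top, width, height] in pixels, round what is visible of it).
The state is a dict: "clock": time; "joint_pos": joint angles; "qvel": joint speeds; "tau": joint torques, N m; "tcp_pos": TCP position; "orientation": TCP orientation; "wrist_force": force on the tool from outside, world axes, zero at the start; "ft_torque": the same for the moment, N m; "finger_gap": finger opening in m.
Only numpy, scipy, OpenCV 4.12 (cv2) and the standard library are available. Lean on these libraries where they do the work, as an engineer would, in place of code of your own. Each camera call takes 0.05 s, during which the arm holds its last target. There are 200 camera calls.

## Working session

There is one attempt and no reset: what is moved stays moved. The work goes in short steps, Python scripts to look and compute and a tool call to move; the robot and the scene stay as the last step left them, time stands still between calls to the robot, and variables do not carry over. Pictures are saved under pics/ and viewed, about 8 in all and at most 12, crops included, and the job is handed in when it is done.

Besides the shell and the picture viewer there is one more tool, called after "Emit:" as name(argument=value, ...) on one line, values as JSON. send_rows: Moves the arm, as the interface text tells. Its arguments: {"type":"object","properties":{"series":{"type":"array"},"newtons":{"type":"number"}},"required":["series"]}

```bash
mkdir -p pics
cat > h.py <<'E'
from workcell import *
import numpy as np, cv2
from scipy.spatial.transform import Rotation as R
def rot(a):
    a=np.array(a,float)
    return a if a.shape==(3,3) else R.from_quat(np.r_[a[1:],a[0]]).as_matrix()
def ray(cam,px,z,info=None):
    i=info or camera_info(cam); Rm=rot(i['attitude'])
    px=np.atleast_2d(np.array(px,float))
    d=np.c_[px,np.ones(len(px))]@np.linalg.inv(np.array(i['K'])).T@Rm.T
    o=np.array(i['xyz']); return o+d*((z-o[2])/d[:,2])[:,None]
def proj(cam,P,info=None):
    i=info or camera_info(cam); Rm=rot(i['attitude'])
    c=(np.atleast_2d(P)-np.array(i['xyz']))@Rm@np.array(i['K']).T
    return c[:,:2]/c[:,2:]
E
python3 - <<'E'
from h import *
s=get_state(); print({k:np.round(v,3).tolist() for k,v in s.items()}); 
try: print(grip_point_offset)
except Exception as e: print(e)
ims=[]
for c in ["scene","side"]:
    print(c,camera_info(c)); im=read_camera(c).copy()
    for l in ["rod_grip","chest","bolt_post","small_bolt"]:
        for d in silhouettes(c,l)[:3]:
            print(c,l,round(d['p'],2),d['box'])
            if d['p']>.3:
                x,y,w,h=map(int,d['box']); 
                cs,_=cv2.findContours(d['pixels'].astype(np.uint8),0,1)
                cv2.drawContours(im,cs,-1,{'rod_grip':(0,0,255),'chest':(0,255,0),'bolt_post':(255,0,0),'small_bolt':(255,0,255)}[l],1)
    ims.append(im)
cv2.imwrite('pics/a.png',ims[0]);cv2.imwrite('pics/b.png',ims[1])
E
```

```text
{'clock': 0.0, 'joint_pos': [1.191, 0.314, 0.045, 1.304, -0.0, 1.431], 'qvel': [-0.001, 0.002, 0.001, -0.0, -0.0, 0.001], 'tau': [-0.0, -48.062, 29.854, 0.019, 0.0, 0.0], 'tcp_pos': [0.136, 0.558, 0.23], 'orientation': [-0.0, 0.12, 0.993, -0.001], 'wrist_force': [1.081, 1.348, -0.581], 'ft_torque': [0.036, 0.053, 0.006], 'finger_gap': 0.086}
0.0187
scene {'K': array([[387.7929236 ,   0.        , 257.13272196],
       [  0.        , 387.7929236 , 189.40147852],
       [  0.        ,   0.        ,   1.        ]]), 'xyz': array([0.96506856, 0.18968303, 0.76174086]), 'attitude': array([-0.14997507,  0.49500042,  0.82255528, -0.23639982])}
scene rod_grip 0.79 [143.3, 126.9, 145.1, 32.2]
scene chest 0.96 [204.8, 198.0, 209.7, 186.0]
scene bolt_post 0.6 [292.2, 250.8, 40.3, 67.3]
scene small_bolt 0.62 [95.8, 192.3, 47.7, 54.6]
side {'K': array([[373.80940379,   0.        , 261.31117728],
       [  0.        , 373.80940379, 188.524764  ],
       [  0.        ,   0.        ,   1.        ]]), 'xyz': array([ 0.29869503, -0.62509625,  0.48089457]), 'attitude': array([-0.50020442,  0.83537159, -0.20074594,  0.10793943])}
side rod_grip 0.59 [168.3, 248.2, 161.9, 123.5]
side chest 0.86 [216.7, 131.2, 120.9, 90.6]
side small_bolt 0.73 [364.3, 189.7, 56.8, 33.3]
```

View pics/a.png

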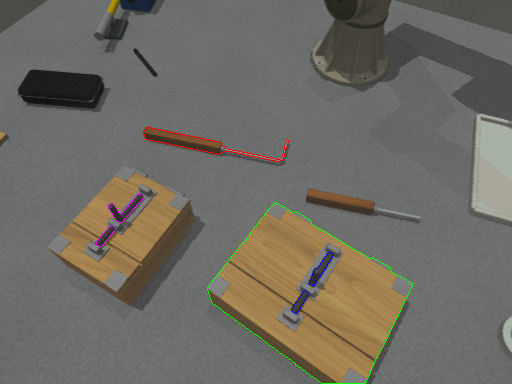

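View pics/b.png

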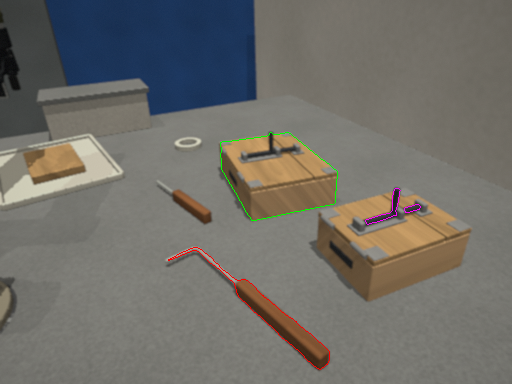

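The scene view shows the hooked rod: handle (145,130)–(222,150), hook corner (283,161), tip (288,140). The wide chest is lower right, with its lid's near edge running from (277,204) to (412,285). The straight rod is at (307–420, 190–220).

Run:
```python
from h import *
np.set_printoptions(precision=4,suppress=True)
im=read_camera("scene"); 
c=cv2.resize(im[190:384,200:420],None,fx=3,fy=3,interpolation=cv2.INTER_CUBIC); cv2.imwrite('pics/c.png',c)
P=ray("scene",[[145,129],[222,148]],.03); print("handle",P)
Q=ray("scene",[[283,161],[288,140]],.015); print("hook",Q)
r=silhouettes("scene","rod_grip")[0]['pixels']
print("corner/tip side", ray("side",[[195,249],[167,262],[238,285],[322,358]],.015))
C=ray("scene",[[277,204],[412,285],[209,290]],.09); print("lid",C, np.linalg.norm(C[1]-C[0]),np.linalg.norm(C[2]-C[0]))
S=ray("side",[[220,142],[252,192],[335,176],[290,133]],.09);print("lid side",S)
print("pin top side",ray("side",[[271,134]],.154))
print("bolt line",ray("scene",[[292,318],[333,250]],.1))
```

```text
handle [[ 0.522  -0.3457  0.03  ]
 [ 0.4834 -0.1479  0.03  ]]
hook [[ 0.4385 -0.0061  0.015 ]
 [ 0.374  -0.0233  0.015 ]]
corner/tip side [[ 0.4392 -0.0165  0.015 ]
 [ 0.3786 -0.0304  0.015 ]
 [ 0.4757 -0.1526  0.015 ]
 [ 0.5234 -0.3437  0.015 ]]
lid [[0.594  0.0495 0.09  ]
 [0.6307 0.3359 0.09  ]
 [0.808  0.0211 0.09  ]] 0.28874081077809377 0.2158108585780505
lid side [[ 0.6315  0.3328  0.09  ]
 [ 0.5868  0.0207  0.09  ]
 [ 0.7889 -0.0017  0.09  ]
 [ 0.8431  0.2985  0.09  ]]
pin top side [[0.709  0.1645 0.154 ]]
bolt line [[0.786  0.171  0.1   ]
 [0.6391 0.1861 0.1   ]]
```

View pics/c.png

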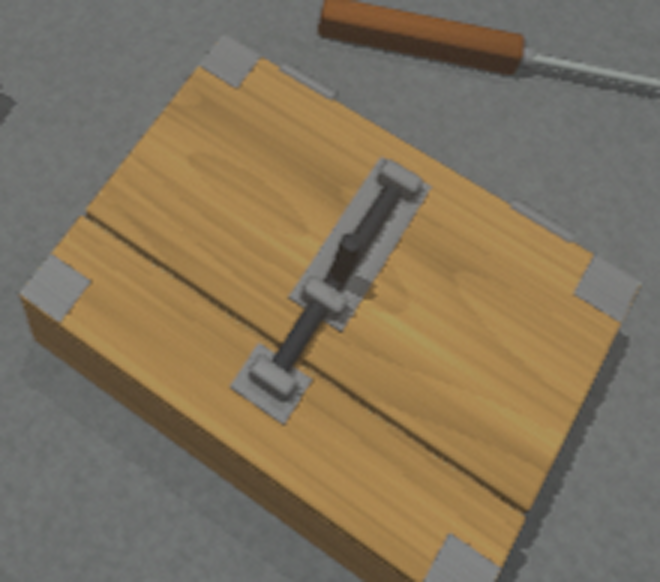

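Crop: the pin top is at crop (348,240), full-image (316,270), shut in mid-lid. I'll move towards the rod.

```bash
cat >> h.py <<'E'
def row(pos,yaw):
    "shift cm and turn deg from the present pose to pos, tool down, tool x at yaw deg"
    s=get_state(); R0=rot(s['orientation']); a=np.radians(yaw)
    x=np.array([np.cos(a),np.sin(a),0]); z=np.array([0,0,-1.]); R1=np.c_[x,np.cross(z,x),z]
    d=R0.T@(np.array(pos)-s['tcp_pos'])*100; r=R.from_matrix(R0.T@R1).as_rotvec(degrees=True)
    print(np.round(d,2),np.round(r,2),'t',round(s['clock'],2),'tcp',np.round(s['tcp_pos'],4))
E
python3 - <<'E'
from h import *
row([.42,.28,.25],225)
print(ray("scene",[[316,270]],.156),ray("scene",[[313.5,284]],.1))
# triangulate pin top and rod corner
from scipy.optimize import least_squares
for n,a,b,g in [("pin",[316,269.5],[271,134],[.7,.17,.15]),("corner",[284,161],[195,249],[.44,0,.01]),("tip",[288,140],[167,262],[.37,-.02,.01])]:
    r=least_squares(lambda P:np.r_[proj("scene",P)[0]-a,proj("side",P)[0]-b],g); print(n,r.x,r.fun)
E
```

```text
[-34.15 -20.33  -1.87] [ 1.000e-02  0.000e+00 -5.874e+01] t 0.6 tcp [0.1366 0.5586 0.2313]
[[0.71283866 0.1748789  0.156     ]] [[0.7153429  0.17973255 0.1       ]]
pin [0.71115795 0.17385765 0.15147823] [-0.55625402  0.35609955 -0.95967517 -0.32463277]
corner [ 0.43864388 -0.00688904  0.01021851] [-1.45117332  1.09415299 -1.42290815 -0.60861973]
tip [ 0.37721945 -0.02523041  0.01313976] [-1.31526929  1.08042708 -1.19948084 -0.57441346]
```

Emit:
send_rows(series=[-34.2, -20.3, -1.9, 0, 0, -58.7, 1, -34.2, -20.3, -1.9, 0, 0, -58.7, 1, -34.2, -20.3, -1.9, 0, 0, -58.7, 1, -34.2, -20.3, -1.9, 0, 0, -58.7, 1, -34.2, -20.3, -1.9, 0, 0, -58.7, 1, -34.2, -20.3, -1.9, 0, 0, -58.7, 1, -34.2, -20.3, -1.9, 0, 0, -58.7, 1, -34.2, -20.3, -1.9, 0, 0, -58.7, 1, -34.2, -20.3, -1.9, 0, 0, -58.7, 1, -34.2, -20.3, -1.9, 0, 0, -58.7, 1])

```text
clock: 1.43
tcp_pos: [0.4068, 0.2936, 0.2497]
orientation: [0.0, -0.385, 0.923, 0.0]
wrist_force: [0.6, 0.7, -0.5]
finger_gap: 0.0852
```

```bash
python3 -c "
from h import *
row([.48,-.19,.25],284)"
```

```text
[ 29.21 -39.23  -0.06] [-2.000e-02  5.000e-02 -5.872e+01] t 1.43 tcp [0.4068 0.2936 0.2497]
```

Emit:
send_rows(series=[29.2, -39.2, 0, 0, 0, -58.7, 1, 29.2, -39.2, 0, 0, 0, -58.7, 1, 29.2, -39.2, 0, 0, 0, -58.7, 1, 29.2, -39.2, 0, 0, 0, -58.7, 1, 29.2, -39.2, 0, 0, 0, -58.7, 1, 29.2, -39.2, 0, 0, 0, -58.7, 1, 29.2, -39.2, 0, 0, 0, -58.7, 1, 29.2, -39.2, 0, 0, 0, -58.7, 1, 29.2, -39.2, 0, 0, 0, -58.7, 1, 29.2, -39.2, 0, 0, 0, -58.7, 1])

```text
clock: 2.27
tcp_pos: [0.4589, -0.0638, 0.2497]
orientation: [-0.0, 0.788, -0.616, 0.0]
wrist_force: [-0.0, 0.0, -0.2]
finger_gap: 0.0855
```

Emit:
send_rows(series=[5, -6, 0, 0, 0, -1.5, 1, 5, -6, 0, 0, 0, -1.5, 1, 5, -6, 0, 0, 0, -1.5, 1, 5, -6, 0, 0, 0, -1.5, 1])

```text
clock: 2.6
tcp_pos: [0.5301, -0.0982, 0.2481]
orientation: [0.0, 0.794, -0.608, -0.001]
wrist_force: [-0.4, -0.2, -0.6]
finger_gap: 0.0856
```

Run:
```python
from h import *
row([.485,-.2,.006],284)
i=camera_info("wrist"); im=read_camera("wrist").copy()
D=silhouettes("wrist","rod_grip"); m=D[0]['pixels'].astype(np.uint8); print([(round(d['p'],2),d['box']) for d in D])
ys,xs=np.nonzero(m); P=ray("wrist",np.c_[xs,ys],.02,i)[:,:2]
mm,_=cv2.findContours(m,0,1); cv2.drawContours(im,mm,-1,(0,0,255),1)
# handle: dist-transform thick part
t=cv2.morphologyEx(m,cv2.MORPH_OPEN,np.ones((13,13),np.uint8)); ys,xs=np.nonzero(t)
P=ray("wrist",np.c_[xs,ys],.03,i)[:,:2]; c=P.mean(0); u=np.linalg.svd(P-c,full_matrices=False)[2][0]; u*=np.sign(u[1])
q=(P-c)@u; print("handle c",c,"yaw",np.degrees(np.arctan2(u[1],u[0])),"ends",c+u*q.min(),c+u*q.max(),"len",np.ptp(q))
cv2.imwrite('pics/d.png',im)
```

```text
[ 8.69  6.97 24.21] [0.08 0.06 1.05] t 2.6 tcp [ 0.5301 -0.0982  0.2481]
[(0.72, [294.0, 0.0, 48.3, 238.7])]
handle c [ 0.49600496 -0.22831937] yaw 103.57417674219793 ends [ 0.51245911 -0.29646705] [ 0.47693789 -0.14934982] len 0.15134475590372465
```

View pics/d.png

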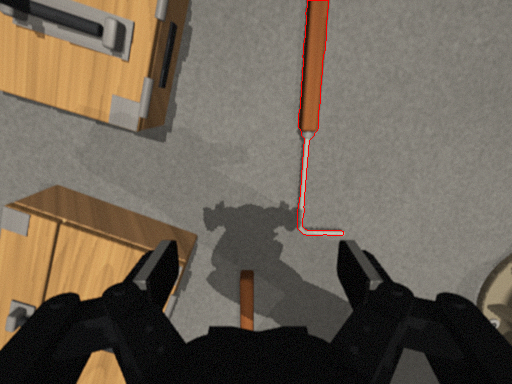

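Wrist view: the handle runs down to (309,132) and the hook corner is at (302,232), which agrees with the scene estimate. The grip point is at about (.488,-.199) with a yaw of 103.6°, and both chests are well clear.

Run:
```python
from h import *
row([.488,-.199,.08],283.6)
print(ray("scene",[[125,168],[193,204]],.09))
```

```text
[ 8.84  6.57 16.9 ] [0.06 0.05 1.56] t 2.7 tcp [ 0.5285 -0.0966  0.249 ]
[[ 0.66664375 -0.2735481   0.09      ]
 [ 0.67336133 -0.09888766  0.09      ]]
```

Emit:
send_rows(series=[8.8, 6.6, 5, 0, 0, 1.6, 1, 8.8, 6.6, 8, 0, 0, 1.6, 1, 8.8, 6.6, 12, 0, 0, 1.6, 1, 8.8, 6.6, 16.9, 0, 0, 1.6, 1, 8.8, 6.6, 16.9, 0, 0, 1.6, 1, 8.8, 6.6, 16.9, 0, 0, 1.6, 1, 8.8, 6.6, 16.9, 0, 0, 1.6, 1, 8.8, 6.6, 16.9, 0, 0, 1.6, 1])

```text
clock: 3.37
tcp_pos: [0.4889, -0.1986, 0.0821]
orientation: [-0.0, 0.786, -0.618, 0.001]
wrist_force: [0.6, -0.7, 0.4]
finger_gap: 0.0857
```

Run:
```python
from h import *
row([.488,-.199,.007],283.6)
i=camera_info("wrist"); im=read_camera("wrist").copy(); cv2.imwrite('pics/e.png',im)
print(proj("wrist",[[.488,-.199,.03],[.488-.0118,-.199+.0486,.03]],i))
```

```text
[0.02 0.11 7.51] [-0.06 -0.03  0.01] t 3.37 tcp [ 0.4889 -0.1986  0.0821]
[[258.93146382 207.13820022]
 [258.92982206 264.20237887]]
```

View pics/e.png

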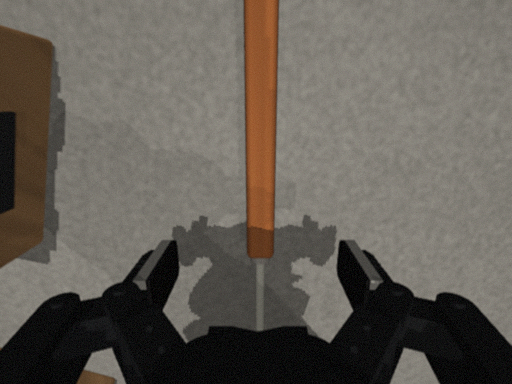

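The handle is centred between the jaws (column 260). Its front end is at row 257 against 264 predicted, so I shift 6 mm back along the rod, then descend and grip.

Emit:
send_rows(series=[0.6, 0, 3, 0, 0, 0, 1, 0.6, 0, 5, 0, 0, 0, 1, 0.6, 0, 6.5, 0, 0, 0, 1, 0.6, 0, 7.5, 0, 0, 0, 1, 0.6, 0, 7.5, 0, 0, 0, 1, 0.6, 0, 7.5, 0, 0, 0, 0.5, 0.6, 0, 7.5, 0, 0, 0, 0.2, 0.6, 0, 7.5, 0, 0, 0, 0.05, 0.6, 0, 7.5, 0, 0, 0, 0.05, 0.6, 0, 7.5, 0, 0, 0, 0.05], newtons=60)

```text
clock: 4.25
tcp_pos: [0.4903, -0.2053, 0.0061]
orientation: [-0.0, 0.786, -0.619, 0.001]
wrist_force: [-2.2, -0.9, 3.6]
finger_gap: 0.0255
```

Emit:
send_rows(series=[0, 0, 0, 0, 0, 0, 0.05, 0, 0, 0, 0, 0, 0, 0.05, 0, 0, 0, 0, 0, 0, 0.05, 0, 0, 0, 0, 0, 0, 0.05, 0, 0, 0, 0, 0, 0, 0.05])

```text
clock: 4.67
tcp_pos: [0.4906, -0.2054, 0.0062]
orientation: [-0.0, 0.786, -0.619, 0.001]
wrist_force: [0.1, 1.0, 7.0]
finger_gap: 0.0211
```

Emit:
send_rows(series=[0, 0, -1, 0, 0, 0, 0.05, 0, 0, -2.5, 0, 0, 0, 0.05, 0, 0, -4.5, 0, 0, 0, 0.05, 0, 0, -7, 0, 0, 0, 0.05, 0, 0, -10, 0, 0, 0, 0.05, 0, 0, -13, 0, 0, 0, 0.05, 0, 0, -16, 0, 0, 0, 0.05, 0, 0, -19, 0, 0, 0, 0.05, 0, 0, -20, 0, 0, 0, 0.05, 0, 0, -20, 0, 0, 0, 0.05])

```text
clock: 5.5
tcp_pos: [0.4913, -0.2058, 0.2085]
orientation: [-0.0, 0.786, -0.619, 0.003]
wrist_force: [-0.2, 0.1, -1.6]
finger_gap: 0.0214
```

Run:
```python
from h import *
a=np.radians(-7.6); ux=np.array([np.cos(a),np.sin(a),0]); uy=np.array([-np.sin(a),np.cos(a),0])
pin=np.array([.714,.177,0])
t=pin+ux*(.025-.2)-uy*.035; print(t)
row([t[0]-.03,t[1],.205],172.4)
```

```text
[0.53590831 0.16545232 0.        ]
[-35.75 -10.13   0.25] [-3.7000e-01  8.0000e-02  1.1116e+02] t 5.5 tcp [ 0.4913 -0.2058  0.2085]
```

Emit:
send_rows(series=[-1, -0.3, 0, 0, 0, 3, 0.05, -2.8, -0.8, 0, 0, 0, 8, 0.05, -4.6, -1.3, 0, 0, 0, 14, 0.05, -6.4, -1.8, 0, 0, 0, 20, 0.05, -8.2, -2.3, 0, 0, 0, 26, 0.05, -10, -2.8, 0, 0, 0, 32, 0.05, -12, -3.4, 0, 0, 0, 38, 0.05, -14, -4, 0, 0, 0, 44, 0.05, -16, -4.5, 0, 0, 0, 50, 0.05, -18, -5, 0, 0, 0, 55, 0.05])

```text
clock: 6.33
tcp_pos: [0.4948, -0.0171, 0.2029]
orientation: [-0.002, -0.409, 0.913, 0.001]
wrist_force: [0.6, -0.7, -1.1]
finger_gap: 0.0208
```

```bash
python3 -c "
from h import *
row([.506,.165,.205],172.4)"
```

```text
[-14.33  11.29  -0.2 ] [ 0.13 -0.2  55.86] t 6.33 tcp [ 0.4948 -0.0171  0.2029]
```

Emit:
send_rows(series=[-1.5, 1.2, 0, 0, 0, 6, 0.05, -3, 2.4, 0, 0, 0, 12, 0.05, -4.6, 3.6, 0, 0, 0, 18, 0.05, -6.2, 4.9, 0, 0, 0, 24, 0.05, -7.8, 6.2, 0, 0, 0, 30, 0.05, -9.5, 7.5, 0, 0, 0, 36, 0.05, -11, 8.7, 0, 0, 0, 42, 0.05, -12.5, 9.8, 0, 0, 0, 48, 0.05, -13.8, 10.8, 0, 0, 0, 53, 0.05, -14.3, 11.3, -0.2, 0, 0, 55.9, 0.05])

```text
clock: 7.17
tcp_pos: [0.5048, 0.1653, 0.2045]
orientation: [-0.002, 0.065, 0.998, -0.0]
wrist_force: [-0.3, 0.1, -1.3]
finger_gap: 0.0209
```

Emit:
send_rows(series=[0, 0, 0, 0, 0, 0, 0.05, 0, 0, 0, 0, 0, 0, 0.05, 0, 0, 0, 0, 0, 0, 0.05])

```text
clock: 7.42
tcp_pos: [0.5055, 0.1632, 0.206]
orientation: [-0.001, 0.063, 0.998, -0.0]
wrist_force: [0.7, 0.0, -1.1]
finger_gap: 0.0205
```

Run:
```python
from h import *
s=get_state(); 
t=np.array(s['tcp_pos']); Rm=rot(s['orientation']); rx=-Rm[:,0]; ry=np.cross([0,0,1],rx)
b=t+[0,0,.009]; print(t,s['finger_gap'],np.degrees(np.arctan2(rx[1],rx[0])))
pts=np.array([b+.2*rx,b+.2*rx+.065*ry,b+.05*rx])
a=read_camera("scene"); c=read_camera("side")
ps,pc=proj("scene",pts),proj("side",pts)
A=cv2.resize(a[180:340,210:380],None,fx=2.3,fy=2.3); B=cv2.resize(c[60:220,170:340],None,fx=2.3,fy=2.3)
for q in (ps-[210,180])*2.3: cv2.circle(A,tuple(int(v) for v in q),3,(0,0,255),1)
for q in (pc-[170,60])*2.3: cv2.circle(B,tuple(int(v) for v in q),3,(0,0,255),1)
print(ps,pc)
cv2.imwrite('pics/f.png',np.hstack([A,B]))
```

```text
[0.50548512 0.16315489 0.20601199] 0.020527574448504494 -7.276461163913408
[[301.50895928 240.64285105]
 [338.60234049 263.62056417]
 [347.13509293 175.41885305]] [[274.08735905 113.53743925]
 [264.91600498 106.3759895 ]
 [211.93262558 121.15647807]]
```

View pics/f.png

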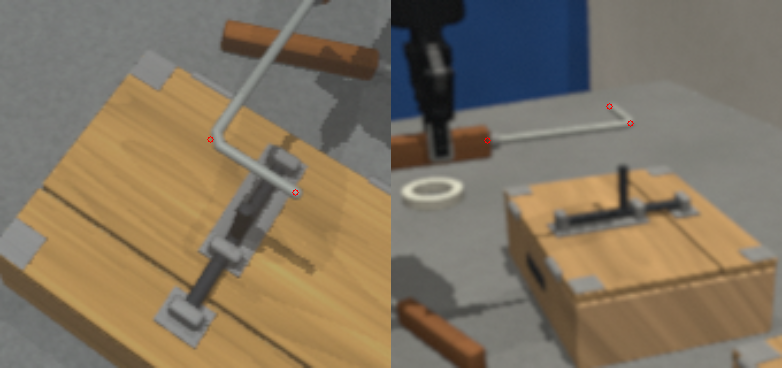

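The model of the hook matches both views to about 4 mm. The hook is level and well above the pin. Next I move it past the pin.

Run:
```python
from h import *
a=np.radians(-7.6); ux=np.array([np.cos(a),np.sin(a),0]); uy=np.array([-np.sin(a),np.cos(a),0])
t=np.array([.714,.177,0])+ux*(.03-.2)-uy*.033
row([t[0],t[1],.205],172.4); row([t[0],t[1],.125],172.4)
```

```text
[-3.45  0.83  0.16] [-0.02 -0.06  0.25] t 7.52 tcp [0.5059 0.1629 0.2067]
[-3.46  0.83  8.16] [-0.02 -0.06  0.25] t 7.52 tcp [0.5059 0.1629 0.2067]
```

Emit:
send_rows(series=[-0.8, 0.2, 0, 0, 0, 0, 0.05, -1.8, 0.5, 0, 0, 0, 0, 0.05, -2.8, 0.7, 0, 0, 0, 0, 0.05, -3.4, 0.8, 0, 0, 0, 0, 0.05, -3.4, 0.8, 0, 0, 0, 0, 0.05, -3.4, 0.8, 1, 0, 0, 0, 0.05, -3.4, 0.8, 2, 0, 0, 0, 0.05, -3.4, 0.8, 2, 0, 0, 0, 0.05, -3.4, 0.8, 2, 0, 0, 0, 0.05])

```text
clock: 8.27
tcp_pos: [0.5395, 0.1671, 0.186]
orientation: [-0.001, 0.064, 0.998, -0.0]
wrist_force: [-0.1, -0.1, -0.8]
finger_gap: 0.021
```

Run:
```python
from h import *
s=get_state(); t=np.array(s['tcp_pos']); print(t,s['wrist_force'])
a=read_camera("scene"); c=read_camera("side")
A=cv2.resize(a[180:340,210:380],None,fx=2.3,fy=2.3); B=cv2.resize(c[90:190,220:325],None,fx=3.68,fy=3.68)[:368]
cv2.imwrite('pics/g.png',np.hstack([A,B]))
```

```text
[0.53954592 0.16710844 0.18597313] [-0.06361495 -0.0624394  -0.75952375]
```

View pics/g.png

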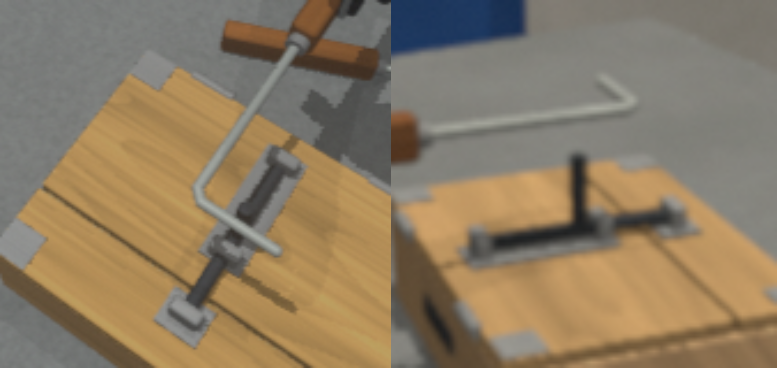

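The finger passes over the bolt line beyond the pin, with the pin about mid-finger. I lower 6 cm.

Emit:
send_rows(series=[0, 0, 0.8, 0, 0, 0, 0.05, 0, 0, 1.6, 0, 0, 0, 0.05, 0, 0, 2.4, 0, 0, 0, 0.05, 0, 0, 3.2, 0, 0, 0, 0.05, 0, 0, 4, 0, 0, 0, 0.05, 0, 0, 4.8, 0, 0, 0, 0.05, 0, 0, 5.6, 0, 0, 0, 0.05, 0, 0, 6.1, 0, 0, 0, 0.05, 0, 0, 6.1, 0, 0, 0, 0.05])

```text
clock: 9.12
tcp_pos: [0.54, 0.1671, 0.1247]
orientation: [-0.001, 0.064, 0.998, -0.0]
wrist_force: [0.5, 0.0, -1.3]
finger_gap: 0.0208
```

Run:
```python
from h import *
s=get_state(); t=np.array(s['tcp_pos']); print(t,s['wrist_force'],s['ft_torque'])
a=read_camera("scene"); c=read_camera("side")
A=cv2.resize(a[180:340,210:380],None,fx=2.3,fy=2.3); B=cv2.resize(c[90:190,220:325],None,fx=3.68,fy=3.68)[:368]
cv2.imwrite('pics/i.png',np.hstack([A,B]))
```

```text
[0.54003566 0.16713828 0.12472152] [ 0.46979159  0.03388446 -1.27378031] [ 0.01283073 -0.00251155  0.05284014]
```

View pics/i.png

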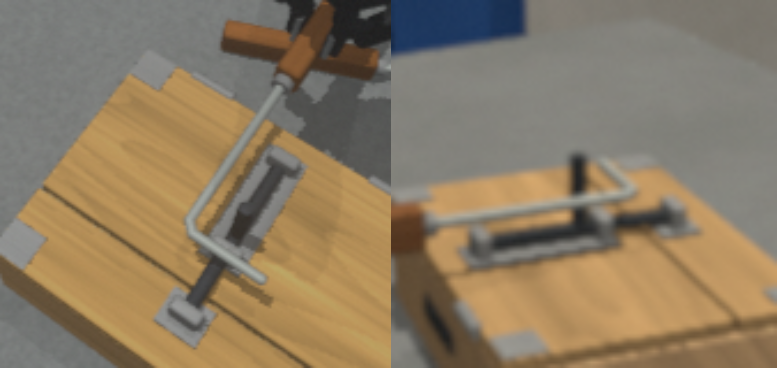

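The hook is behind the pin at mid-height, with no contact force. Next I draw it back.

Emit:
send_rows(series=[0.6, 0, 0, 0, 0, 0, 0.05, 1.2, 0, 0, 0, 0, 0, 0.05, 1.8, 0, 0, 0, 0, 0, 0.05, 2.4, 0, 0, 0, 0, 0, 0.05, 3, 0, 0, 0, 0, 0, 0.05, 3.6, 0, 0, 0, 0, 0, 0.05, 4.2, 0, 0, 0, 0, 0, 0.05, 4.8, 0, 0, 0, 0, 0, 0.05, 5.4, 0, 0, 0, 0, 0, 0.05, 6, 0, 0, 0, 0, 0, 0.05])

```text
clock: 10.05
tcp_pos: [0.4812, 0.1751, 0.1266]
orientation: [0.0, 0.064, 0.998, 0.0]
wrist_force: [3.2, -0.9, -0.9]
finger_gap: 0.0208
```

Emit:
send_rows(series=[0.3, 0, 0, 0, 0, 0, 0.05, 0.6, 0, 0, 0, 0, 0, 0.05, 0.8, 0, 0, 0, 0, 0, 0.05, 1, 0, 0, 0, 0, 0, 0.05, 1, 0, 0, 0, 0, 0, 0.05])

```text
clock: 10.47
tcp_pos: [0.4711, 0.1763, 0.1263]
orientation: [-0.0, 0.064, 0.998, 0.0]
wrist_force: [1.6, -0.5, -0.9]
finger_gap: 0.0208
```

Emit:
send_rows(series=[0.2, 0, 0, 0, 0, 0, 0.05, 0.4, 0, 0, 0, 0, 0, 0.05, 0.5, 0, 0, 0, 0, 0, 0.05, 0.5, 0, 0, 0, 0, 0, 0.05])

```text
clock: 10.8
tcp_pos: [0.4662, 0.1769, 0.1263]
orientation: [-0.0, 0.064, 0.998, 0.0]
wrist_force: [1.4, -0.3, -0.4]
finger_gap: 0.0209
```

Emit:
send_rows(series=[0.2, 0, 0, 0, 0, 0, 0.05, 0.4, 0, 0, 0, 0, 0, 0.05, 0.4, 0, 0, 0, 0, 0, 0.05])

```text
clock: 11.05
tcp_pos: [0.4646, 0.1775, 0.1269]
orientation: [0.002, 0.064, 0.998, 0.0]
wrist_force: [8.2, -1.4, -1.7]
finger_gap: 0.0213
```

Emit:
send_rows(series=[0.2, 0, 0, 0, 0, 0, 0.05, 0.2, 0, 0, 0, 0, 0, 0.05, 0.2, 0, 0, 0, 0, 0, 0.05])

```text
clock: 11.3
tcp_pos: [0.4645, 0.1777, 0.1273]
orientation: [0.004, 0.065, 0.998, 0.0]
wrist_force: [12.3, -1.7, -3.6]
finger_gap: 0.0206
```

Run:
```python
from h import *
s=get_state(); t=np.array(s['tcp_pos']); print(t,s['wrist_force'],s['ft_torque'])
a=read_camera("scene"); c=read_camera("side")
A=cv2.resize(a[180:340,210:380],None,fx=2.3,fy=2.3); B=cv2.resize(c[90:190,220:325],None,fx=3.68,fy=3.68)[:368]
cv2.imwrite('pics/j.png',np.hstack([A,B]))
d=np.array([-.06*np.cos(.1326),.06*np.sin(.1326),0]); print(proj("side",np.array([.713,.175,.153])+d*k for k in [0]) if 0 else [ (proj("side",np.array([.712,.174,.153])+d*k), proj("scene",np.array([.712,.174,.153])+d*k)) for k in (0,1)])
```

```text
File "<stdin>", line 6
    d=np.array([-.06*np.cos(.1326),.06*np.sin(.1326),0]); print(proj("side",np.array([.713,.175,.153])+d*k for k in [0]) if 0 else [ (proj("side",np.array([.712,.174,.153])+d*k), proj("scene",np.array([.712,.174,.153])+d*k)) for k in (0,1)])
                                                                            ^^^^^^^^^^^^^^^^^^^^^^^^^^^^^^^^^^^^^^^^^^^
SyntaxError: Generator expression must be parenthesized
```

Emit:
send_rows(series=[-0.4, 0, 0, 0, 0, 0, 0.05, -0.8, 0, 0, 0, 0, 0, 0.05, -1.4, 0, 0, 0, 0, 0, 0.05, -2, 0, 0, 0, 0, 0, 0.05, -2, 0, 0, 0, 0, 0, 0.05])

```text
clock: 11.72
tcp_pos: [0.4813, 0.175, 0.1261]
orientation: [-0.0, 0.064, 0.998, 0.0]
wrist_force: [-0.2, -0.4, -1.0]
finger_gap: 0.0208
```

Run:
```python
from h import *
s=get_state(); print(s['tcp_pos'],s['orientation'],s['wrist_force'])
a=read_camera("scene"); c=read_camera("side")
A=cv2.resize(a[180:340,210:380],None,fx=2.3,fy=2.3); B=cv2.resize(c[90:190,220:325],None,fx=3.68,fy=3.68)[:368]
cv2.imwrite('pics/j.png',np.hstack([A,B]))
d=np.array([-.06*np.cos(.1326),.06*np.sin(.1326),0]); p=np.array([.712,.174,.153])
for k in (0,1): print((proj("scene",p+d*k)-[210,180])*2.3,(proj("side",p+d*k)-[220,90])*3.68+[391,0])
```

```text
[0.48127454 0.17496629 0.1260736 ] [-7.97519188e-05  6.41407494e-02  9.97940858e-01  2.91100232e-05] [-0.19178075 -0.41259845 -1.04262988]
[[242.53845361 206.97933765]] [[576.11747884 158.35509283]]
[[283.63661514 144.51788514]] [[492.71352224 169.84027648]]
```

View pics/j.png

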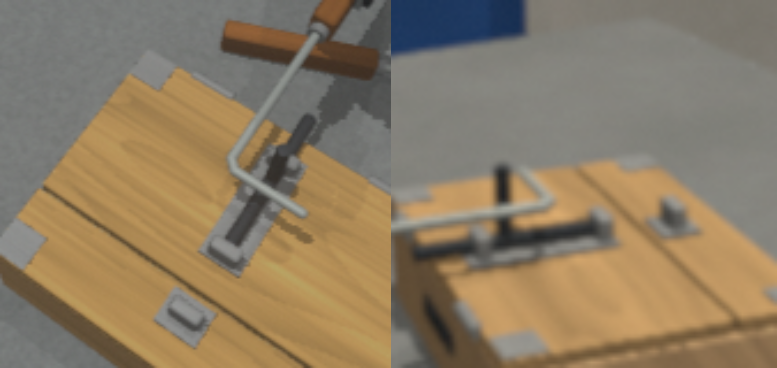

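Run:
```python
from h import *
b=cv2.imread('pics/b.png'); c=read_camera("side"); a=read_camera("scene"); a0=cv2.imread('pics/a.png')
def cen(im,r,x0,x1):
    g=im[r,x0:x1].astype(float).sum(1)/3; w=np.clip(np.median(g)-12-g,0,None); return round((w*np.arange(x0,x1)).sum()/w.sum(),2)
for r in range(134,144): print(r,cen(b,r,262,281),cen(c,r,241,260),c[r,241:260].mean(1).astype(int) if r in(137,139) else '')
# network masks of the bolt
for cam in("scene","side"):
  read_camera(cam)
  for d in silhouettes(cam,"bolt_post")[:2]: print(cam,d['p'],d['box'])
d=np.array([-np.cos(.1326),np.sin(.1326),0]); p=np.array([.712,.174,.145])
for k in (0,.05,.055,.06): print(k,proj("side",p+d*k),proj("scene",p+d*k))
A=cv2.resize(a[205:305,260:380],None,fx=5,fy=5,interpolation=cv2.INTER_CUBIC)
cv2.imwrite('pics/k.png',A)
```

```text
134 270.63 249.88 
135 269.98 249.76 
136 269.87 249.72 
137 270.51 249.74 [130 130 131 133 135 133 115  75  39  37  58  98 127 135 141 155 161 160
 155]
138 270.67 249.81 
139 270.84 249.87 [147 148 150 151 153 153 134  89  46  36  58 104 140 148 138 134 143 158
 166]
140 270.63 249.89 
141 270.43 250.04 
142 270.56 249.91 
143 270.74 249.99 
scene 0.87 [311.1, 229.4, 34.0, 57.7]
side 0.81 [225.3, 129.7, 51.0, 31.3]
side 0.4 [110.7, 135.6, 151.8, 40.7]
0 [[270.33207052 136.0187647 ]] [[314.78103906 271.73149816]]
0.05 [[251.57755412 138.64494986]] [[329.64275057 249.12047197]]
0.055 [[249.67200051 138.91178354]] [[331.07465904 246.94192612]]
0.06 [[247.76087785 139.17939705]] [[332.49709323 244.77779471]]
```

View pics/k.png

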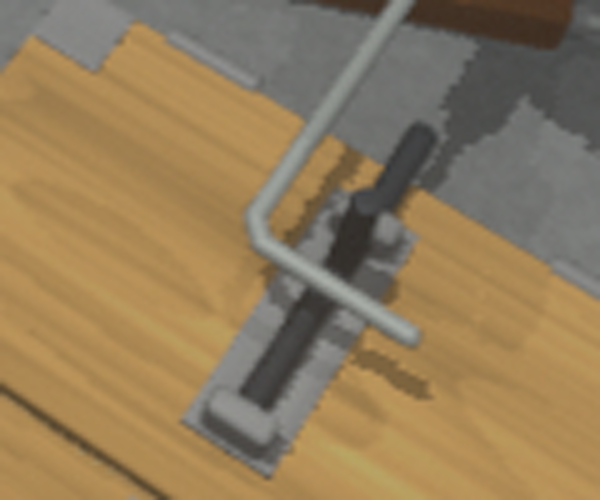

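Both cameras put the travel at about 55 mm by my measurement, which leaves some doubt, although the pull stopped dead at 12 N. I'll pull again a little harder and measure the pin while loaded.

Emit:
send_rows(series=[0.6, 0, 0, 0, 0, 0, 0.05, 1.2, 0, 0, 0, 0, 0, 0.05, 1.6, 0, 0, 0, 0, 0, 0.05, 1.9, 0, 0, 0, 0, 0, 0.05, 2.1, 0, 0, 0, 0, 0, 0.05, 2.3, 0, 0, 0, 0, 0, 0.05, 2.5, 0, 0, 0, 0, 0, 0.05, 2.5, 0, 0, 0, 0, 0, 0.05])

```text
clock: 12.78
tcp_pos: [0.4642, 0.1786, 0.1292]
orientation: [0.009, 0.065, 0.998, 0.001]
wrist_force: [20.3, -1.0, -4.7]
finger_gap: 0.0207
```

```bash
cat > m.py <<'E'
from h import *
def cen(im,r,x0,x1):
    g=im[r,x0:x1].astype(float).mean(1); w=np.clip(np.median(g)-12-g,0,None); return (w*np.arange(x0,x1)).sum()/w.sum()
s=get_state(); print(s['clock'],s['tcp_pos'],s['wrist_force'])
c=read_camera("side"); print([round(cen(c,r,239,259),2) for r in range(136,142)])
E
python3 m.py
```

```text
12.7833 [0.46418748 0.17862618 0.12924834] [20.32093374 -1.00644787 -4.65804024]
[np.float64(249.72), np.float64(249.68), np.float64(249.72), np.float64(249.78), np.float64(249.83), np.float64(249.89)]
```

Run:
```python
from h import *
a=read_camera("scene"); c=read_camera("side")
A=cv2.resize(a[205:285,270:370],None,fx=4,fy=4,interpolation=cv2.INTER_CUBIC); B=cv2.resize(c[60:220,100:300],None,fx=2,fy=2)
cv2.imwrite('pics/l.png',np.hstack([A,B]))
```

```text
(no output)
```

View pics/l.png

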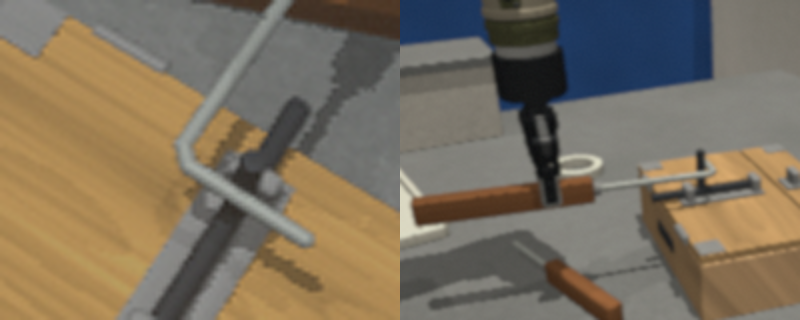

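The finger bears on the pin beside the near staple, and the rod's rear end touches nothing. At 20 N there is no further motion, so the bolt is at its stop. I unhook and lift.

Emit:
send_rows(series=[-0.5, 0, 0, 0, 0, 0, 0.05, -1, 0, 0, 0, 0, 0, 0.05, -1.7, 0, 0, 0, 0, 0, 0.05, -2.3, 0, 0, 0, 0, 0, 0.05, -2.3, 0, 0, 0, 0, 0, 0.05, -2.3, 0, -1, 0, 0, 0, 0.05, -2.3, 0, -2.5, 0, 0, 0, 0.05, -2.3, 0, -4.5, 0, 0, 0, 0.05, -2.3, 0, -6.5, 0, 0, 0, 0.05, -2.3, 0, -8.5, 0, 0, 0, 0.05])

```text
clock: 13.77
tcp_pos: [0.4776, 0.1754, 0.2127]
orientation: [-0.0, 0.064, 0.998, -0.0]
wrist_force: [0.3, -0.1, -2.4]
finger_gap: 0.0209
```

```bash
python3 m.py; python3 -c "
from h import *
row([.49,-.02,.208],228); row([.491,-.205,.208],283.6)"
```

```text
13.7667 [0.47763546 0.175405   0.21269681] [ 0.31158552 -0.09618122 -2.38877094]
[np.float64(249.73), np.float64(249.73), np.float64(249.81), np.float64(249.85), np.float64(249.9), np.float64(249.91)]
[ -3.51 -19.3    0.87] [-4.000e-02  3.300e-01 -5.532e+01] t 13.82 tcp [0.4797 0.1758 0.2169]
[ -5.97 -37.63   0.85] [  -0.22    0.31 -110.92] t 13.82 tcp [0.4797 0.1758 0.2169]
```

The bolt stayed where it was left. I return to the original resting place.

Emit:
send_rows(series=[-0.2, -1.2, 0, 0, 0, -3, 0.05, -0.6, -3.1, 0, 0, 0, -8, 0.05, -0.9, -5, 0, 0, 0, -14, 0.05, -1.3, -7, 0.3, 0, 0, -20, 0.05, -1.7, -9, 0.4, 0, 0, -26, 0.05, -2, -11, 0.5, 0, 0, -32, 0.05, -2.4, -13.2, 0.6, 0, 0, -38, 0.05, -2.8, -15.3, 0.7, 0, 0, -44, 0.05, -3.2, -17.4, 0.8, 0, 0, -50, 0.05, -3.5, -19.3, 0.9, 0, 0, -55.3, 0.05])

```text
clock: 14.65
tcp_pos: [0.4881, -0.0215, 0.2025]
orientation: [-0.0, -0.409, 0.913, 0.0]
wrist_force: [0.4, -0.1, -1.7]
finger_gap: 0.021
```

```bash
python3 -c "
from h import *
row([.491,-.205,.208],283.6)"
```

```text
[ 13.49 -12.44  -0.56] [ 2.000e-02  1.000e-02 -5.535e+01] t 14.65 tcp [ 0.4881 -0.0215  0.2025]
```

Emit:
send_rows(series=[1.5, -1.4, 0, 0, 0, -6, 0.05, 3, -2.8, 0, 0, 0, -12, 0.05, 4.5, -4.2, 0, 0, 0, -18, 0.05, 6, -5.6, 0, 0, 0, -24, 0.05, 7.5, -7, 0, 0, 0, -30, 0.05, 9, -8.4, 0, 0, 0, -36, 0.05, 10.5, -9.8, 0, 0, 0, -42, 0.05, 12, -11, 0, 0, 0, -48, 0.05, 13, -12, 0, 0, 0, -53, 0.05, 13.5, -12.4, 0, 0, 0, -55.3, 0.05])

```text
clock: 15.48
tcp_pos: [0.49, -0.2054, 0.2023]
orientation: [0.0, 0.785, -0.62, -0.0]
wrist_force: [0.3, -0.4, -0.9]
finger_gap: 0.0208
```

Emit:
send_rows(series=[0, 0, 0, 0, 0, 0, 0.05, 0, 0, 2, 0, 0, 0, 0.05, 0, 0, 5, 0, 0, 0, 0.05, 0, 0, 8, 0, 0, 0, 0.05, 0, 0, 11, 0, 0, 0, 0.05, 0, 0, 13.5, 0, 0, 0, 0.05, 0, 0, 15.5, 0, 0, 0, 0.05, 0, 0, 16.5, 0, 0, 0, 0.05, 0, 0, 17, 0, 0, 0, 0.05, 0, 0, 17, 0, 0, 0, 0.05])

```text
clock: 16.32
tcp_pos: [0.4898, -0.2031, 0.0318]
orientation: [-0.0, 0.784, -0.621, -0.001]
wrist_force: [-0.2, 0.4, -0.7]
finger_gap: 0.0207
```

```bash
python3 -c "
from h import *
row([.491,-.205,.0065],283.6); print(get_state()['wrist_force'])
c=read_camera('side'); a=read_camera('scene'); cv2.imwrite('pics/n.png',np.hstack([cv2.resize(a[90:240,120:320],None,fx=1.9,fy=1.9),cv2.resize(c[220:384,150:350],None,fx=1.9,fy=1.738)]))"
```

```text
[ 0.21 -0.07  2.53] [ 0.06  0.07 -0.34] t 16.32 tcp [ 0.4898 -0.2031  0.0318]
[-0.18081135  0.42183637 -0.69335768]
```

Emit:
send_rows(series=[0, 0, 0.4, 0, 0, 0, 0.05, 0, 0, 0.8, 0, 0, 0, 0.05, 0, 0, 1.2, 0, 0, 0, 0.05, 0, 0, 1.5, 0, 0, 0, 0.05, 0, 0, 1.8, 0, 0, 0, 0.05, 0, 0, 2.0, 0, 0, 0, 0.05, 0, 0, 2.1, 0, 0, 0, 0.05, 0, 0, 2.1, 0, 0, 0, 0.05])

```text
clock: 17.08
tcp_pos: [0.49, -0.2037, 0.011]
orientation: [-0.0, 0.784, -0.621, -0.0]
wrist_force: [-0.4, -0.4, -0.9]
finger_gap: 0.021
```

Emit:
send_rows(series=[0, 0, 0.1, 0, 0, 0, 0.05, 0, 0, 0.2, 0, 0, 0, 0.05, 0, 0, 0.3, 0, 0, 0, 0.05, 0, 0, 0.3, 0, 0, 0, 0.05])

```text
clock: 17.42
tcp_pos: [0.4902, -0.2038, 0.0082]
orientation: [-0.0, 0.784, -0.621, -0.0]
wrist_force: [0.8, 0.3, -0.9]
finger_gap: 0.0211
```

Emit:
send_rows(series=[0, 0, 0.1, 0, 0, 0, 0.05, 0, 0, 0.15, 0, 0, 0, 0.05, 0, 0, 0.2, 0, 0, 0, 0.05, 0, 0, 0.2, 0, 0, 0, 0.05])

```text
clock: 17.75
tcp_pos: [0.4904, -0.204, 0.0069]
orientation: [-0.0, 0.784, -0.621, 0.0]
wrist_force: [-1.2, 0.7, 5.0]
finger_gap: 0.0209
```

Contact at 5 N. I release and rise.

Emit:
send_rows(series=[0, 0, 0, 0, 0, 0, 0.3, 0, 0, 0, 0, 0, 0, 0.4, 0, 0, 0, 0, 0, 0, 0.6, 0, 0, 0, 0, 0, 0, 0.8, 0, 0, 0, 0, 0, 0, 1, 0, 0, 0, 0, 0, 0, 1, 0, 0, 0, 0, 0, 0, 1, 0, 0, 0, 0, 0, 0, 1, 0, 0, 0, 0, 0, 0, 1, 0, 0, 0, 0, 0, 0, 1])

```text
clock: 18.58
tcp_pos: [0.4902, -0.2038, 0.0063]
orientation: [-0.0, 0.784, -0.621, -0.0]
wrist_force: [-0.2, -0.3, -0.5]
finger_gap: 0.0855
```

Emit:
send_rows(series=[0, 0, -1, 0, 0, 0, 1, 0, 0, -2, 0, 0, 0, 1, 0, 0, -4, 0, 0, 0, 1, 0, 0, -7, 0, 0, 0, 1, 0, 0, -10, 0, 0, 0, 1, 0, 0, -14, 0, 0, 0, 1, 0, 0, -18, 0, 0, 0, 1, 0, 0, -20, 0, 0, 0, 1, 0, 0, -20, 0, 0, 0, 1, 0, 0, -20, 0, 0, 0, 1])

```text
clock: 19.42
tcp_pos: [0.4913, -0.2044, 0.209]
orientation: [-0.0, 0.784, -0.621, 0.002]
wrist_force: [-0.1, -0.7, 0.1]
finger_gap: 0.0856
```

```bash
python3 m.py; python3 -c "
from h import *
c=read_camera('side'); a=read_camera('scene'); cv2.imwrite('pics/o.png',np.hstack([cv2.resize(a[90:340,50:390],None,fx=1.17,fy=1.2),cv2.resize(c[100:384,150:450],None,fx=1.3,fy=1.0563)]))"
```

```text
19.4167 [ 0.4912579  -0.20443636  0.20898851] [-0.07180519 -0.66848662  0.09634886]
[np.float64(nan), np.float64(nan), np.float64(nan), np.float64(nan), np.float64(nan), np.float64(nan)]m.py:3: RuntimeWarning: invalid value encountered in scalar divide
  g=im[r,x0:x1].astype(float).mean(1); w=np.clip(np.median(g)-12-g,0,None); return (w*np.arange(x0,x1)).sum()/w.sum()
```

View pics/o.png

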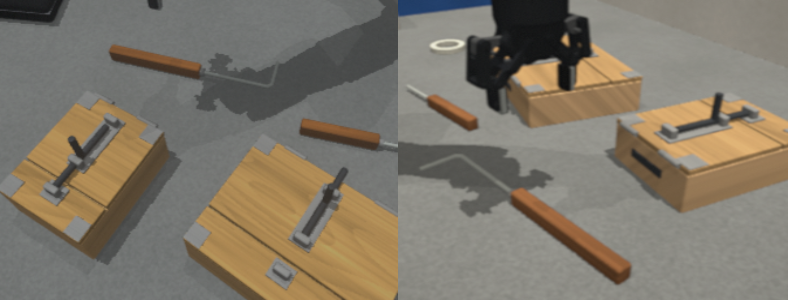

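The rod lies flat near where it started, with the handle at (110–200, 47–75) and the hook at (275,68–85) in the left half. The wide bolt is drawn, the narrow bolt is still shut, and the hand is clear.

```bash
python3 -c "
from h import *
print(np.abs(get_state()['qvel']).max()); print(hand_in())"
```

```text
0.011165145761508781
the job is handed in; nothing more can be done
None
```

I hooked the rod behind the wide chest's bolt pin and drew the bolt back until it stopped. I then laid the rod flat near where it started, let go, lifted clear and handed the job in at about 19.5 s.

**Bolt at its stop:** pulling at 12 N and again at 20 N, against about 2.5 N of friction, moved the pin no further. It also stayed put when I unhooked.

**Check that disagreed:** my pixel measurement put the travel at about 55 mm, not 60 mm. I took this as measurement error because the stop was firm and the hook's own travel suggested 60–64 mm.

**Check that failed:** the last numeric check of the pin in the side view gave no reading, because the gripper was in front of it. The final scene picture shows the wide bolt still drawn, the narrow bolt shut, the rod flat on the bench and the hand touching nothing.

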